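Nest the kidney dish that lies crosswise on another

TASK

A steel kidney dish has been left lying crosswise on top of a slightly larger one. Turn it where it lies, without lifting it off, until its outline matches the dish below and it drops fully home, lying flat inside it with both hollow sides on the same side. Leave the lower dish about where it stands and do not disturb the petri dish, the timer or the tape roll.

Things in the scene. Friction and masses are not known exactly. Their poses are not given: they have to be found in the camera images.
- lower_dish: Larger steel kidney dish, 0.6 kg, loose, on the worktop. Bean outline about a centre arc of radius 85 mm through (0, +9) with ends (+-61, -17) mm; hollow side -y. Outer half-width 36 mm at the floor, 46 at the middle of the rolled rim (bead 8 thick). 222 x 126 mm, 36 high; floor and walls 2.5 thick. Origin: underside, mid-length; x along it, y to the bulging side, z up.
- upper_dish: Smaller steel kidney dish, about 0.15 kg, empty, loose: same axes and centre arc; half-width 28 mm at the floor, 37 at the rim (bead 8 thick); 204 x 108 mm, 42 high, 2.5 thick. It starts level on the lower rim (underside 36 mm up), turned 45 to 127 degrees anticlockwise from matching. Home when x, y axes match and it stands on the lower floor, 2.5 mm above the lower origin; 5 mm play.
- lower_dish_end_a (a point): Centre of the round end at the lower dish's +x end, on its inner floor (x +61, y -17, z +2.5 mm in its frame).
- lower_dish_end_b (a point): The same at its -x end (x -61, y -17, z +2.5 mm).
- upper_dish_end_a (a point): Centre of the round end at the upper dish's +x end, on its inner floor (x +61, y -17, z +2.5 mm in its frame); belongs over lower_dish_end_a. The pocket here is 51 mm wide inside at the floor, 66 mm between the rim beads: a finger set in it can hook and drag the dish, which slides on the rim and falls in when nearly matched. A side that still hangs on the rim below goes home when pressed.
- upper_dish_end_b (a point): The same at its -x end; belongs over lower_dish_end_b.
- petri: A round closed petri dish, 91 mm across, 16 mm high, on the worktop to the left. Bystander. Origin under its centre.
- timer: A white bench timer with sloping front, 70x78x34 mm, on the worktop to the right. Bystander. Origin under its centre.
- tape: A roll of tape lying flat, 96 mm across, 25 mm high, on the worktop behind on the left. Bystander. Origin under its centre.

How it is judged:
At the end, for the whole second after the job is handed in: The upper dish lies in the lower one: underside within 6 mm above the lower one's (2.5 mm when home), each round end within 15 mm of the same end below, level within 0.05 rad, both at rest; the lower dish stands flat, within 60 mm of where it began (z of upper_dish in the frame of lower_dish below 0.006 m and horizontal distance between upper_dish_end_a and lower_dish_end_a below 0.015 m and horizontal distance between upper_dish_end_b and lower_dish_end_b below 0.015 m and angle between upper_dish's own z axis and vertical below 0.05 rad and angle between lower_dish's own z axis and vertical below 0.03 rad and height (world z) of lower_dish below 0.004 m and distance of lower_dish from where it was at the start of the episode below 0.06 m and linear speed of each of upper_dish, lower_dish below 0.02 m/s); the robot touches nothing.
It fails at once if the upper dish is lifted off: its middle rises more than about 50 mm above where it lay (origin over 90 mm above the worktop) (height (world z) of upper_dish above 0.09 m).
It fails at once if the petri dish is moved more than 30 mm (distance of petri from where it was at the start of the episode above 0.03 m).
It fails at once if the timer is moved more than 30 mm (distance of timer from where it was at the start of the episode above 0.03 m).
It fails at once if the tape roll is moved more than 30 mm (distance of tape from where it was at the start of the episode above 0.03 m).
It also fails if it takes over 72 s, if anything falls off the work surface, if the arm or the gripper's body presses on something with over 40 N, if the wrist force passes 120 N, or if a joint passes its speed limit or range.

ROBOT

A 6-joint arm with a two-finger parallel gripper is mounted at the origin on a cart in front of the work surface, level with it; the furniture and walls round the work are solid. World frame = base frame: x ahead of the robot, y to its left, z up, the work surface at z = 0. Lengths are in m, angles in rad, forces in N, time in s.
With the tool pointing down it reaches from about 0.25 to 0.725 m from the base axis. Payload 4 kg.
Tool frame: the origin (TCP) lies midway between the tips of the shut fingers; the grasp point (between the pads) lies 19 mm behind it; z points along the fingers, y is the line along which they close (so a half turn about z gives the same grasp; the last joint's range is limited). The gripper opens to 85 mm and grips with 20 to 120 N. Pads are 22 mm wide; open, the fingers measure 114 mm over their backs; the gripper's body (76 mm by 85 mm) begins 54 mm behind the grasp point. The pads swing forward as they close: fully open they stand 13 mm farther back than shut.
Start: joints at [-1.175, 0.241, 0.005, 1.335, 0, 1.571], TCP at [0.193, -0.461, 0.193] pointing down, gripper open.
Joint ranges: [-2.72, 2.72], [-1.05, 1.87], [-1.09, 1.28], [-1.99, 2.15], [-1.42, 1.44], [-3.14, 3.14]. Speed limits (rad/s): [2.79, 2.79, 3.14, 3.14, 3.14, 3.14].

INTERFACE

Orientations are given as a unit quaternion [x, y, z, w].
In Python, from workcell import monitor, vision, job gives the robot as it stands.
- The arm moves only by the tool move_arm, never from a script. Its argument "moves" is a list that holds one entry, the list of rows, each a list of 5 numbers: the shift along the world's x, y, z in m, then the turn about the world's z in degrees, then the opening in per cent of the stroke, from 0 (shut) to 100 (fully open). In form: [[[x, y, z, turn, gripper], ...]]. A call has 1 to 5 rows; each row is the pose to reach, as a shift and turn from the pose commanded when the call began; what a row does not reach only later rows make up. A row lasts 1/8 s, in which the tool goes at most 62.5 mm and 10.7 degrees, less where a joint would pass 70% of its speed; a pose out of reach is approached as far as the arm can. A call with a gripper value outside its range is refused whole. The fingers move at their own pace and stop on an object; the grip force is fixed at half the most. Time passes only in rows, so rows that repeat a pose let the fingers close. It gives the time, the measured TCP pose, the force, the opening and the grip force at its end, in the units of the state.
- monitor.get_obs(): the state, without advancing time (a new reading comes with each control period).
- vision.camera(name): name is "scene" or "top" or "wrist"; returns a dict with "color" (420x560x3 uint8, red, green, blue), "camera_matrix" (3x3 intrinsics, pixels), "eye" and "attitude" of the camera in the world; the wrist camera has in their place "hand_eye" (4x4, takes a point from camera to tool coordinates, whose origin is the TCP and whose axes are the flange's). Camera axes: x right, y up, looking along -z (the intrinsics and any distortion apply to the point x, -y, -z); pixel columns grow to the right and rows downward; lengths in m; the calibration is good to about 2 mm. A picture is of the moment at which its call begins: read the wrist's pose just before it. There is no depth.
- job.job_done(): hands the job in; it is judged then, once.
The state is a dict: "clock": time; "joint_pos": joint angles; "joint_vel": joint speeds; "tau": joint torques, N m; "eef_pos": TCP position; "tool_rot": TCP orientation; "ft_force": force on the tool from outside, world axes, zero at the start; "ft_torque": the same for the moment, N m; "grip_width": finger opening in m; "grasp_force": force on a finger pad.
Only numpy, scipy, OpenCV 4.12 (cv2) and the standard library are available. Lean on these libraries where they do the work, as an engineer would, in place of code of your own. Each camera call takes 0.05 s, during which the arm holds its last target. There are 200 camera calls.

## Working session

There is one attempt and no reset: what is moved stays moved. The work goes in short steps, Python scripts to look and compute and a tool call to move; the robot and the scene stay as the last step left them, time stands still between calls to the robot, and variables do not carry over. Pictures are saved under pics/ and viewed, at most 10 in all, crops included, and the job is handed in when it is done.

Besides the shell and the picture viewer there is one more tool, called after ">>>" as name(argument=value, ...) on one line, values as JSON. move_arm: Moves the arm, as the interface text tells. Its arguments: {"type":"object","properties":{"moves":{"type":"array","items":{"type":"array","items":{"type":"array","items":{"type":"number"}}}}},"required":["moves"]}

```bash
mkdir -p pics; cat > h.py <<'E'
import numpy as np, cv2
from workcell import monitor, vision, job
from scipy.spatial.transform import Rotation as R
def snap(n,f):
    c=vision.camera(n); cv2.imwrite('pics/'+f,c['color'][...,::-1]); return c
E
python3 - <<'E'
from h import *
for n in('top','scene'):
    c=snap(n,n+'0.png'); print(n,c['camera_matrix'],c['eye'],c['attitude'],[k for k in c])
o=monitor.get_obs();print(o['clock'],o['eef_pos'],o['tool_rot'],o['grip_width'])
E
```

```text
top [[528.5558598    0.         276.78755283]
 [  0.         528.5558598  209.48996083]
 [  0.           0.           1.        ]] [0.26395013 0.00961643 1.60725416] [-0.05890987  0.06310794  0.70880391 -0.70010288] ['color', 'camera_matrix', 'eye', 'attitude']
scene [[380.67826326   0.         283.42718199]
 [  0.         380.67826326 211.47768962]
 [  0.           0.           1.        ]] [ 0.16957106 -0.73999294  0.49414198] [ 0.49617976 -0.12027022 -0.19326809  0.83784734] ['color', 'camera_matrix', 'eye', 'attitude']
0.1 [ 0.19254288 -0.46075752  0.19248542] [ 9.80486132e-01  1.96585967e-01 -1.67289954e-04 -9.35324058e-04] 0.08556993118954703
```

View pics/top0.png

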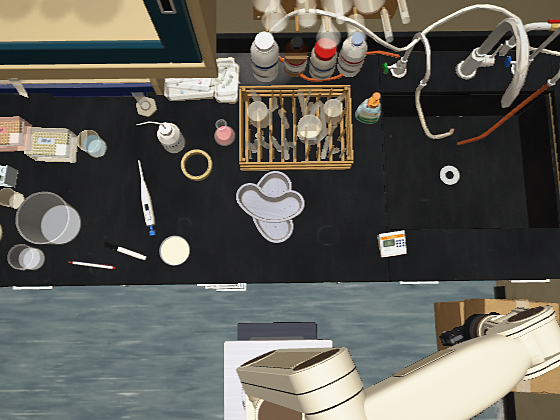

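View pics/scene0.png

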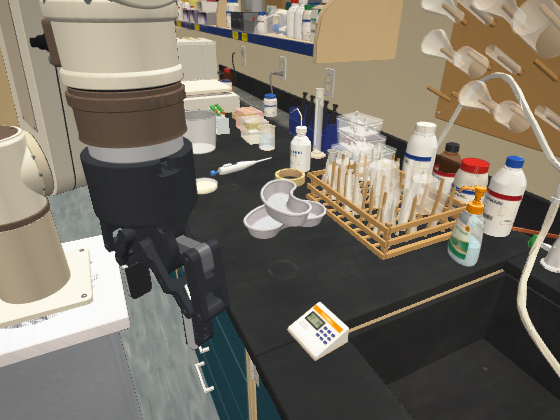

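The top view shows the upper dish lying left–right around pixel (271,204) on the lower one, which runs up–down in the image. I'll enlarge that area.

```bash
python3 - <<'E'
from h import *
i=cv2.imread('pics/top0.png')[160:255,225:320]
cv2.imwrite('pics/crop0.png',cv2.resize(i,(760,760),interpolation=cv2.INTER_CUBIC)[:,:][:600] if 0 else cv2.resize(i,(600,600),interpolation=cv2.INTER_CUBIC))
E
```

```text
(no output)
```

View pics/crop0.png

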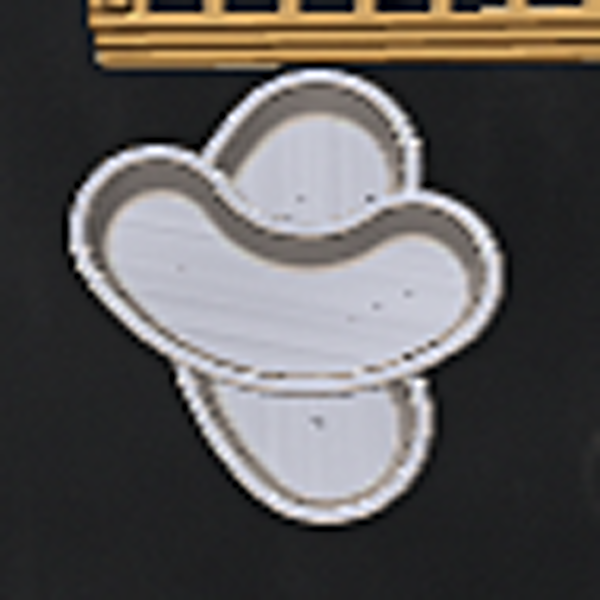

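```bash
cat >> h.py <<'E'
from scipy.optimize import minimize
A=np.linspace(-1,1,25)*np.arcsin(61/85)
ARC=np.c_[85*np.sin(A),-76+85*np.cos(A)]/1e3
T=np.linspace(0,2*np.pi,32)[:-1]; C=np.c_[np.cos(T),np.sin(T)]
def proj(c,P):
    p=R.from_quat(c['attitude']).inv().apply(np.atleast_2d(P)-c['eye']); k=c['camera_matrix']
    return np.c_[k[0,0]*p[:,0]/-p[:,2]+k[0,2], k[1,1]*-p[:,1]/-p[:,2]+k[1,2]]
def w(q,xy): 
    a=q[2]; return np.asarray(xy)@np.array([[np.cos(a),np.sin(a)],[-np.sin(a),np.cos(a)]])+np.asarray(q[:2])
E1=[.061,-.017];E2=[-.061,-.017]
S=8
def draw(c,q,r,z,box,m):
    for d in w(q,ARC):
        u=proj(c,np.c_[d+r*C,np.full(len(C),z)])
        cv2.fillConvexPoly(m,np.round((u-box[:2]+.5)*S).astype(np.int32),1)
def fit(c,ql,qu,zu,box,free):
    # box x0,y0,x1,y1 ; silhouette fit of both dishes
    x0,y0,x1,y1=box
    g=cv2.cvtColor(c['color'],cv2.COLOR_RGB2HSV)[y0:y1,x0:x1].astype(float)
    obs=((g[...,2]>95)&(g[...,1]<70)).astype(np.uint8)
    n,l,st,_=cv2.connectedComponentsWithStats(obs); k=1+st[1:,4].argmax()
    cn,_=cv2.findContours((l==k).astype(np.uint8),cv2.RETR_EXTERNAL,cv2.CHAIN_APPROX_NONE)
    m=np.zeros(obs.shape,np.uint8); cv2.drawContours(m,cn,-1,1,-1); obs=m.astype(float)
    def f(v):
        q=v.reshape(2,3).copy(); q[:,2]*=10
        m=np.zeros(((y1-y0)*S,(x1-x0)*S),np.uint8)
        draw(c,q[0],.050,.032,box,m); draw(c,q[1],.041,zu+.038,box,m)
        return np.abs(cv2.resize(m.astype(np.float32),(x1-x0,y1-y0),interpolation=cv2.INTER_AREA)-obs).sum()
    v=np.r_[ql,qu].astype(float); v[[2,5]]/=10
    b=None
    for s in (.012,.006,.003):
        b=minimize(f,v,method='Nelder-Mead',options=dict(initial_simplex=np.vstack([v]+[v+s*e for e in np.eye(6)]),maxiter=400)); v=b.x
    q=v.reshape(2,3).copy();q[:,2]*=10
    return q,b.fun
def unproj(c,u,z):
    k=c['camera_matrix']; d=R.from_quat(c['attitude']).apply([(u[0]-k[0,2])/k[0,0],-(u[1]-k[1,2])/k[1,1],-1]); e=np.array(c['eye'])
    return (e+d*(z-e[2])/d[2])[:2]
def report(q):
    for n,p in zip('LU',q): print(n,p[:2].round(4),'deg',np.degrees(p[2]).round(1),'A',w(p,E1).round(4),'B',w(p,E2).round(4))
    print('dth',np.degrees(q[1,2]-q[0,2]).round(1))
E
python3 - <<'E'
from h import *
c=vision.camera('top')
pl=unproj(c,(275,207),.035);pu=unproj(c,(271,203),.07);print(pl,pu)
q,f=fit(c,[*pl,0.02],[*pu,1.5],.036,(230,168,315,250),0)
print(f);report(q)
for n,u,z in(('petri',(174,250),.01),('timer',(393,243),.03),('tape',(197,164),.02)):print(n,unproj(c,u,z))
o=monitor.get_obs();print(o['clock'],R.from_quat(o['tool_rot']).as_matrix().round(2))
E
```

```text
[0.54597302 0.00378605] [0.55185803 0.01560276]
55.703125
L [0.5494 0.0186] deg 1.0 A [0.6107 0.0027] B [0.4887 0.0005]
U [0.5457 0.0224] deg 79.4 A [0.5736 0.0792] B [ 0.5512 -0.0407]
dth 78.4
petri [0.42198298 0.31073424]
timer [ 0.43296894 -0.34878527]
tape [0.68662783 0.24328822]
0.15 [[ 0.92  0.39 -0.  ]
 [ 0.39 -0.92  0.  ]
 [ 0.   -0.   -1.  ]]
```

>>> move_arm(moves=[[[0.026, 0.041, 0, 5, 50], [0.052, 0.082, 0, 10, 50], [0.078, 0.123, 0, 14, 50], [0.104, 0.164, 0, 19, 50], [0.13, 0.205, 0, 24, 50]]])

```text
clock: 0.78
eef_pos: [0.3232, -0.2549, 0.1931]
tool_rot: [0.918, 0.397, 0.0, -0.0]
ft_force: [0.2, 0.7, -0.2]
grip_width: 0.0426
grasp_force: 0.0
```

>>> move_arm(moves=[[[0.035, 0.057, 0, 8, 50], [0.07, 0.114, 0, 16, 50], [0.105, 0.171, 0, 24, 50], [0.14, 0.228, -0.02, 32, 50], [0.177, 0.286, -0.03, 32, 50]]])

```text
clock: 1.4
eef_pos: [0.4861, 0.0091, 0.1672]
tool_rot: [0.773, 0.634, -0.0, 0.0]
ft_force: [0.7, -1.1, 0.3]
grip_width: 0.0423
grasp_force: 0.0
```

>>> move_arm(moves=[[[0, 0, 0, 0, 50], [0, 0, 0, 0, 50]]])

```text
clock: 1.65
eef_pos: [0.4849, 0.0071, 0.1673]
tool_rot: [0.773, 0.634, -0.001, -0.0]
ft_force: [0.6, 0.8, 0.1]
grip_width: 0.0428
grasp_force: 0.0
```

>>> move_arm(moves=[[[0.008, 0.012, -0.02, 0, 50], [0.0155, 0.024, -0.04, 0.7, 50], [0.0155, 0.024, -0.05, 0.7, 50], [0.0155, 0.024, -0.05, 0.7, 50]]])

```text
clock: 2.15
eef_pos: [0.4999, 0.0298, 0.1175]
tool_rot: [0.77, 0.638, -0.001, -0.0]
ft_force: [0.1, 0.1, -0.2]
grip_width: 0.043
grasp_force: 0.0
```

```bash
python3 - <<'E'
from h import *
o=monitor.get_obs();print(o['eef_pos'])
snap('wrist','w1.png')
E
```

```text
[0.49992295 0.02978257 0.1174784 ]
```

View pics/w1.png

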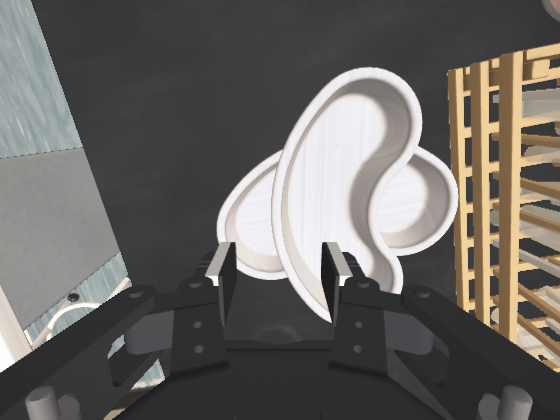

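The bead runs between the pads near column 280, with the right finger inside the dish. I'll check where along the rim the grip will land.

```bash
cat >> h.py <<'E'
def wristcam():
    o=monitor.get_obs(); c=vision.camera('wrist'); H=np.array(c['hand_eye']); Rt=R.from_quat(o['tool_rot'])
    c['eye']=Rt.apply(H[:3,3])+o['eef_pos']; c['attitude']=(Rt*R.from_matrix(H[:3,:3])).as_quat(); return c
E
python3 - <<'E'
from h import *
c=wristcam(); print(c['hand_eye'])
o=monitor.get_obs();p=np.array(o['eef_pos'])
print(proj(c,[[*p[:2],.1175],[*p[:2],.074]]))
q,f=fit(c,[.5494,.0186,np.radians(1)],[.5457,.0224,np.radians(79.4)],.036,(200,50,480,240),0)
print(f);report(q)
E
```

```text
[[-2.31197995e-04  9.64016589e-01  2.65841988e-01  6.63777834e-02]
 [ 9.99999740e-01  4.13534430e-05  7.19722764e-04  9.07706248e-04]
 [ 6.82831202e-04  2.65842085e-01 -9.64016348e-01 -1.81342951e-01]
 [ 0.00000000e+00  0.00000000e+00  0.00000000e+00  1.00000000e+00]]
[[277.81199218 228.52343697]
 [277.95481142 209.19592919]]
210.921875
L [0.5488 0.018 ] deg 0.1 A [0.6098 0.0011] B [0.4878 0.0009]
U [0.5451 0.0212] deg 80.1 A [0.5723 0.0783] B [ 0.5514 -0.0419]
dth 80.0
```

>>> move_arm(moves=[[[0, 0, -0.03, 0, 50], [0, 0, -0.06, 0, 50], [0, 0, -0.062, 0, 50], [0, 0, -0.062, 0, 25], [0, 0, -0.062, 0, 0]]])

```text
clock: 2.88
eef_pos: [0.5025, 0.0312, 0.0574]
tool_rot: [0.77, 0.639, 0.001, 0.001]
ft_force: [0.2, -0.5, 0.3]
grip_width: 0.0068
grasp_force: 0.0
```

>>> move_arm(moves=[[[0, 0, 0, 0, 0], [0, 0, 0, 0, 0], [0, 0, 0, 0, 0], [0, 0, 0, 0, 0]]])

```text
clock: 3.38
eef_pos: [0.501, 0.0312, 0.0558]
tool_rot: [0.77, 0.639, -0.0, -0.0]
ft_force: [0.9, -0.7, 0.8]
grip_width: -0.0001
grasp_force: 0.0
```

```bash
python3 - <<'E'
from h import *
c=wristcam(); cv2.imwrite('pics/w2.png',c['color'][...,::-1])
q,f=fit(c,[.5494,.0186,0],[.5457,.0224,np.radians(79.4)],.036,(150,0,500,220),0)
print(f);report(q)
p=monitor.get_obs()['eef_pos']; a=q[1,2]; d=np.array(p[:2])-q[1,:2]; print('grip in dish frame',d@[np.cos(a),np.sin(a)],d@[-np.sin(a),np.cos(a)])
E
```

```text
310.25
L [0.5475 0.018 ] deg 1.4 A [0.6089 0.0025] B [ 0.4869 -0.0005]
U [0.5459 0.0208] deg 80.7 A [0.5725 0.0782] B [ 0.5528 -0.0421]
dth 79.3
grip in dish frame 0.0030207830382383482 0.045965334738371666
```

View pics/w2.png

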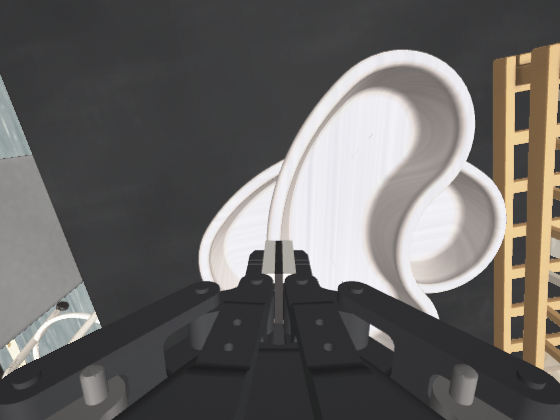

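The fingers shut completely at column 280 with the bead apparently between them, so either they missed it or slipped off. I'll check from the side.

```bash
python3 - <<'E'
from h import *
c=vision.camera('scene'); P=np.array([[.5,.03,.056],[.5,.03,.075]]);u=proj(c,P);print(u)
x,y=u.mean(0).astype(int); i=c['color'][y-60:y+60,x-80:x+80,::-1]
cv2.imwrite('pics/s2.png',cv2.resize(i,(800,600),interpolation=cv2.INTER_CUBIC)); print(x-80,y-60)
E
```

```text
[[263.52737608 204.92555348]
 [263.40919056 198.07047405]]
183 141
```

View pics/s2.png

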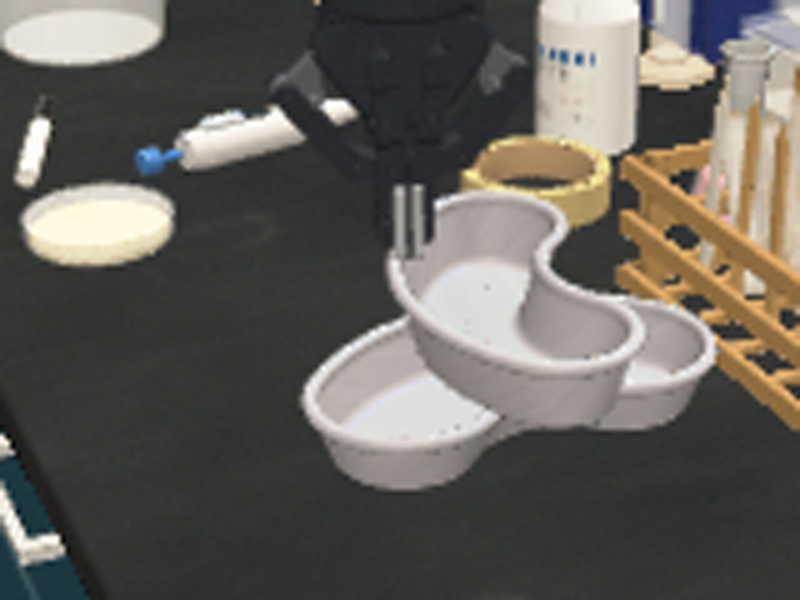

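Both views show the finger tips ending at the rim top rather than 20 mm below it. I'll triangulate the tip.

```bash
python3 - <<'E'
from h import *
o=monitor.get_obs(); p=np.array(o['eef_pos']); Rt=R.from_quat(o['tool_rot']); print(p,o['joint_pos'],o['grip_width'])
c=vision.camera('scene'); w_=wristcam()
for dz in(-.0,-.01,-.02,-.03,-.04):
    P=np.array([p+Rt.apply([dx,0,dz]) for dx in(0,.011,-.011)])
    print(dz,'scene crop',((proj(c,P)-[183,141])*5).round(0).tolist(),'wrist',proj(w_,P).round(0).tolist())
E
```

```text
[0.50102942 0.03121848 0.0557327 ] [ 6.22337998e-02  3.49410082e-01 -2.23836613e-01  9.97659091e-01
 -8.18620734e-06  1.81835282e+00] 0.00018135566545217865
-0.0 scene crop [[404.0, 319.0], [399.0, 309.0], [409.0, 329.0]] wrist [[277.0, 229.0], [277.0, 213.0], [277.0, 245.0]]
-0.01 scene crop [[403.0, 301.0], [398.0, 291.0], [408.0, 311.0]] wrist [[277.0, 235.0], [277.0, 218.0], [277.0, 252.0]]
-0.02 scene crop [[403.0, 283.0], [398.0, 273.0], [408.0, 292.0]] wrist [[277.0, 241.0], [277.0, 223.0], [277.0, 259.0]]
-0.03 scene crop [[403.0, 264.0], [398.0, 255.0], [408.0, 274.0]] wrist [[277.0, 249.0], [277.0, 229.0], [277.0, 267.0]]
-0.04 scene crop [[402.0, 246.0], [397.0, 237.0], [407.0, 255.0]] wrist [[277.0, 257.0], [277.0, 236.0], [277.0, 276.0]]
```

>>> move_arm(moves=[[[0, 0, 0.01, 0, 50], [0, 0, 0.01, 0, 50], [0, 0, 0.01, 0, 50], [0, 0, 0, 0, 50]]])

```text
clock: 4.08
eef_pos: [0.5018, 0.0313, 0.056]
tool_rot: [0.77, 0.639, 0.001, 0.001]
ft_force: [-0.3, 0.6, -1.0]
grip_width: 0.0429
grasp_force: 0.0
```

>>> move_arm(moves=[[[0, 0, -0.004, 0, 50], [0, 0, -0.008, 0, 50], [0, 0, -0.008, 0, 50]]])

```text
clock: 4.45
eef_pos: [0.5006, 0.0311, 0.0472]
tool_rot: [0.77, 0.639, -0.0, -0.0]
ft_force: [-1.3, -0.4, 0.1]
grip_width: 0.0429
grasp_force: 0.0
```

>>> move_arm(moves=[[[0, 0, -0.004, 0, 50], [0, 0, -0.008, 0, 50], [0, 0, -0.008, 0, 50]]])

```text
clock: 4.82
eef_pos: [0.5007, 0.0311, 0.0394]
tool_rot: [0.77, 0.639, -0.0, -0.0]
ft_force: [-0.2, 0.0, -1.1]
grip_width: 0.043
grasp_force: 0.0
```

>>> move_arm(moves=[[[0, 0, -0.004, 0, 50], [0, 0, -0.007, 0, 50], [0, 0, -0.007, 0, 50]]])

```text
clock: 5.2
eef_pos: [0.5007, 0.0312, 0.0324]
tool_rot: [0.77, 0.639, -0.0, -0.0]
ft_force: [-0.2, -0.1, 0.3]
grip_width: 0.0427
grasp_force: 0.0
```

>>> move_arm(moves=[[[0, 0, -0.004, 0, 50], [0, 0, -0.006, 0, 50], [0, 0, -0.006, 0, 50]]])

```text
clock: 5.58
eef_pos: [0.5008, 0.0312, 0.0265]
tool_rot: [0.77, 0.639, -0.0, -0.0]
ft_force: [-1.1, 0.3, 0.5]
grip_width: 0.0427
grasp_force: 0.0
```

>>> move_arm(moves=[[[0, 0, 0, 0, 25], [0, 0, 0, 0, 20], [0, 0, 0, 0, 10], [0, 0, 0, 0, 0], [0, 0, 0, 0, 0]]])

```text
clock: 6.2
eef_pos: [0.5008, 0.0312, 0.0272]
tool_rot: [0.77, 0.639, -0.0, -0.0]
ft_force: [-3.9, -0.3, 5.5]
grip_width: 0.0055
grasp_force: 58.3
```

>>> move_arm(moves=[[[0.0021, 0.0058, 0, -8, 0], [0.0051, 0.0112, 0, -16, 0], [0.0089, 0.0163, 0, -24, 0], [0.0132, 0.0207, 0, -32, 0], [0.0132, 0.0207, 0, -32, 0]]])

```text
clock: 6.82
eef_pos: [0.5167, 0.0525, 0.0278]
tool_rot: [0.915, 0.403, 0.002, 0.001]
ft_force: [1.0, 2.0, 3.9]
grip_width: 0.0059
grasp_force: 58.3
```

```bash
python3 - <<'E'
from h import *
c=wristcam(); cv2.imwrite('pics/w3.png',c['color'][...,::-1])
q,f=fit(c,[.549,.018,0],[.547,.020,np.radians(48)],.036,(150,0,500,220),0)
print(f);report(q)
E
```

```text
106.390625
L [0.5491 0.0176] deg -0.3 A [6.1e-01 2.0e-04] B [0.488  0.0009]
U [0.55  0.021] deg 46.9 A [0.6041 0.0539] B [ 0.5208 -0.0352]
dth 47.2
```

View pics/w3.png

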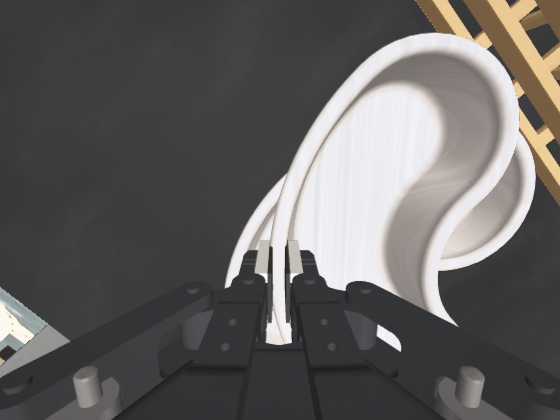

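The dish follows the grip (about 47° to go) and the lower dish stays put. I'll keep turning.

>>> move_arm(moves=[[[0.0047, 0.0034, 0, -8, 0], [0.0102, 0.0068, 0, -16, 0], [0.0163, 0.0092, 0, -24, 0], [0.0227, 0.011, 0, -32, 0], [0.0227, 0.011, 0, -32, 0]]])

```text
clock: 7.5
eef_pos: [0.5364, 0.0631, 0.0264]
tool_rot: [0.991, 0.135, -0.001, -0.0]
ft_force: [0.2, 2.0, 2.1]
grip_width: 0.0056
grasp_force: 57.9
```

```bash
python3 - <<'E'
from h import *
c=wristcam()
q,f=fit(c,[.549,.018,0],[.548,.019,np.radians(16)],.036,(150,0,540,220),0)
o=monitor.get_obs();print(f,o['eef_pos'],o['ft_force']);report(q)
p=o['eef_pos']; a=q[1,2]; d=np.array(p[:2])-q[1,:2]; print('grip in dish frame',d@[np.cos(a),np.sin(a)],d@[-np.sin(a),np.cos(a)],'yaw',np.degrees(2*np.arctan2(o['tool_rot'][1],o['tool_rot'][0])))
E
```

```text
282.8125 [0.5362218  0.06311057 0.02639396] [0.85432057 2.52850047 1.47223609]
L [0.5513 0.0177] deg -1.6 A [ 0.6118 -0.0011] B [0.4899 0.0024]
U [0.5466 0.0176] deg 17.5 A [0.6099 0.0198] B [ 0.4936 -0.017 ]
dth 19.2
grip in dish frame 0.0037663234498714216 0.04650883560417183 yaw 15.575450444223467
```

>>> move_arm(moves=[[[0.007, 0.0007, 0, -8, 0], [0.0135, 0.0008, 0, -15.5, 0], [0.0135, 0.0008, 0, -15.5, 0], [0.0135, 0.0008, 0, -15.5, 0]]])

```text
clock: 8.05
eef_pos: [0.5502, 0.0336, 0.0259]
tool_rot: [1.0, 0.024, -0.002, -0.012]
ft_force: [-0.1, -0.4, -1.5]
grip_width: 0.0055
grasp_force: 59.2
```

```bash
python3 - <<'E'
from h import *
c=wristcam();o=monitor.get_obs();print(o['eef_pos'],o['ft_force'],o['tool_rot'])
cv2.imwrite('pics/w4.png',c['color'][...,::-1])
E
```

```text
[0.55046358 0.03389828 0.02609028] [ 1.04437506 -0.30563883 -1.00234738] [ 0.99963099  0.02409877 -0.00168374 -0.01242178]
```

View pics/w4.png

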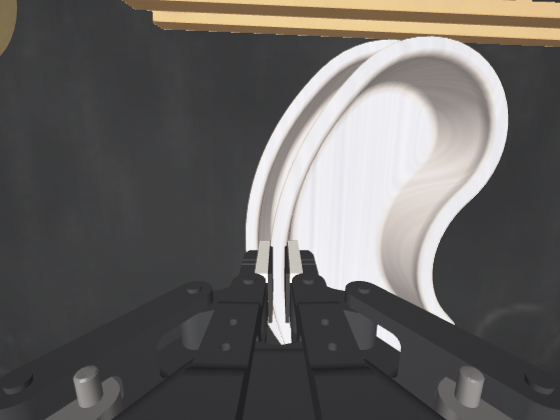

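Upper and lower outlines are now nearly parallel, but the measured y is off the command by 30 mm, with a small tilt. I'll check the joints and the fit.

```bash
python3 - <<'E'
from h import *
c=wristcam();o=monitor.get_obs();print(o['eef_pos'],np.round(o['joint_pos'],3),np.round(o['joint_vel'],3),np.round(o['tau'],1),o['ft_force'],o['grip_width'])
q,f=fit(c,[.549,.018,0],[.549,-.01,0],.036,(150,20,540,220),0)
print(f);report(q)
q,f=fit(vision.camera('top'),[.549,.018,0],[.549,-.01,0],.036,(230,168,315,250),0)
print(f);report(q)
E
```

```text
[0.55076212 0.03407405 0.02630717] [ 0.046  0.47  -0.121  0.982  0.025  3.14 ] [ 0.007 -0.002  0.007  0.    -0.001  0.006] [ -0.3 -45.4  22.3   0.   -0.   -0. ] [ 0.33558136  0.05852927 -1.49943784] 0.005225655061559582
433.75
L [ 0.5501 -0.0056] deg 1.0 A [ 0.6114 -0.0215] B [ 0.4894 -0.0236]
U [ 0.5506 -0.0114] deg 7.3 A [ 0.6132 -0.0205] B [ 0.4922 -0.036 ]
dth 6.3
927.171875
L [0.5082 0.0475] deg 12.9 A [0.5714 0.0446] B [0.4525 0.0174]
U [ 0.5513 -0.0124] deg 3.0 A [ 0.6131 -0.0261] B [ 0.4913 -0.0326]
dth -9.8
```

Joint 6 reached its range limit (3.14), which dragged the tool sideways and probably the lower dish too (about 24 mm, within the allowance). I'll release, lift and look from above.

>>> move_arm(moves=[[[0, -0.03, 0, 4, 30], [0, -0.03, 0, 4, 50], [0, -0.03, 0, 4, 50]]])

```text
clock: 8.57
eef_pos: [0.5519, 0.0041, 0.027]
tool_rot: [0.998, 0.058, -0.001, -0.012]
ft_force: [-0.3, 0.1, 0.4]
grip_width: 0.0425
grasp_force: 0.0
```

>>> move_arm(moves=[[[0, 0, 0.05, 0, 50], [0, 0, 0.1, 8, 50], [-0.05, 0, 0.14, 16, 50], [-0.05, 0, 0.16, 24, 50], [-0.05, 0, 0.16, 24, 50]]])

```text
clock: 9.2
eef_pos: [0.5031, 0.0042, 0.1889]
tool_rot: [0.964, 0.264, -0.001, -0.011]
ft_force: [-0.2, -0.1, -0.2]
grip_width: 0.0424
grasp_force: 0.0
```

```bash
python3 - <<'E'
from h import *
o=monitor.get_obs();c=wristcam();print(o['eef_pos'],o['tool_rot']);cv2.imwrite('pics/w5.png',c['color'][...,::-1])
for zu in (.0025,.02,.036):
    q,f=fit(c,[.550,-.006,0],[.55,-.012,0.05],zu,(120,0,500,240),0); print(zu,f);report(q)
E
```

```text
[0.50312547 0.0042345  0.18893837] [ 0.96449228  0.26387178 -0.00110305 -0.01118505]
0.0025 173.84375
L [ 0.551  -0.0119] deg 0.5 A [ 0.6121 -0.0283] B [ 0.4901 -0.0294]
U [ 0.5493 -0.0106] deg 10.2 A [ 0.6124 -0.0165] B [ 0.4923 -0.0382]
dth 9.7
0.02 196.75
L [ 0.5509 -0.012 ] deg 0.7 A [ 0.6121 -0.0282] B [ 0.4901 -0.0297]
U [ 0.5487 -0.0082] deg 6.5 A [ 0.6112 -0.0182] B [ 0.49  -0.032]
dth 5.8
0.036 256.875
L [ 0.5509 -0.0119] deg 0.7 A [ 0.6122 -0.0281] B [ 0.4902 -0.0297]
U [ 0.5468 -0.0079] deg 4.6 A [ 0.609  -0.0199] B [ 0.4874 -0.0297]
dth 3.9
```

View pics/w5.png

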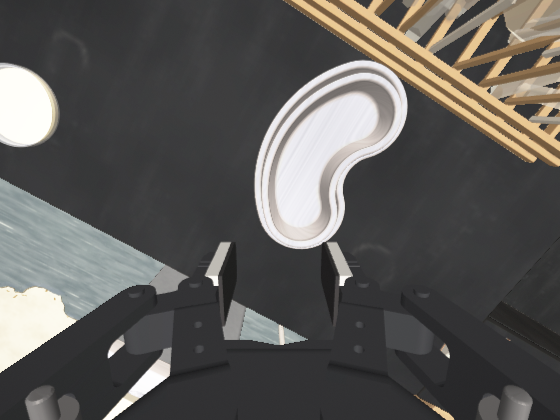

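The upper dish has dropped into the lower one: the two rims run nested around pixel (330,155). I'll press both rims lightly at mid-length to make sure it is fully home.

>>> move_arm(moves=[[[0.024, -0.003, -0.03, -8, 70], [0.048, -0.007, -0.06, -16, 70], [0.048, -0.007, -0.1, -20, 70], [0.048, -0.007, -0.14, -20, 70], [0.048, -0.007, -0.149, -20, 70]]])

```text
clock: 9.88
eef_pos: [0.546, -0.0031, 0.0331]
tool_rot: [0.996, 0.092, -0.006, -0.013]
ft_force: [-0.7, -1.0, 1.2]
grip_width: 0.0598
grasp_force: 0.0
```

>>> move_arm(moves=[[[0, 0, -0.004, 0, 70], [0, 0, -0.008, 0, 70], [0, 0, -0.012, 0, 70], [0, 0, -0.016, 0, 70]]])

```text
clock: 10.38
eef_pos: [0.5505, -0.0034, 0.0225]
tool_rot: [0.996, 0.093, -0.001, -0.012]
ft_force: [-0.2, -0.0, 0.6]
grip_width: 0.0595
grasp_force: 0.0
```

>>> move_arm(moves=[[[0, 0, -0.003, 0, 70], [0, 0, -0.006, 0, 70], [0, 0, -0.006, 0, 70]]])

```text
clock: 10.75
eef_pos: [0.5495, -0.0034, 0.0155]
tool_rot: [0.996, 0.093, -0.002, -0.012]
ft_force: [-0.2, -0.7, 0.6]
grip_width: 0.0597
grasp_force: 0.0
```

>>> move_arm(moves=[[[0, 0, -0.002, 0, 70], [0, 0, -0.004, 0, 70], [0, 0, -0.005, 0, 70]]])

```text
clock: 11.12
eef_pos: [0.5497, -0.0034, 0.0106]
tool_rot: [0.996, 0.093, -0.002, -0.012]
ft_force: [0.4, -1.4, -0.3]
grip_width: 0.0598
grasp_force: 0.0
```

>>> move_arm(moves=[[[0, 0, -0.002, 0, 70], [0, 0, -0.004, 0, 70], [0, 0, -0.004, 0, 70]]])

```text
clock: 11.5
eef_pos: [0.5495, -0.0034, 0.0065]
tool_rot: [0.996, 0.093, -0.002, -0.012]
ft_force: [0.4, -1.0, -0.3]
grip_width: 0.0597
grasp_force: 0.0
```

>>> move_arm(moves=[[[0, 0, -0.002, 0, 70], [0, 0, -0.004, 0, 70], [0, 0, -0.004, 0, 70]]])

```text
clock: 11.88
eef_pos: [0.5496, -0.0034, 0.0026]
tool_rot: [0.996, 0.093, -0.002, -0.012]
ft_force: [-0.3, 0.7, -0.1]
grip_width: 0.0598
grasp_force: 0.0
```

>>> move_arm(moves=[[[0, 0, -0.001, 0, 70], [0, 0, -0.003, 0, 70], [0, 0, -0.003, 0, 70]]])

```text
clock: 12.25
eef_pos: [0.5501, -0.0035, 0.0011]
tool_rot: [0.996, 0.093, -0.001, -0.012]
ft_force: [-2.6, -0.8, 7.5]
grip_width: 0.0599
grasp_force: 3.8
```

>>> move_arm(moves=[[[0, 0, -0.001, 0, 70], [0, 0, -0.002, 0, 70], [0, 0, -0.002, 0, 70]]])

```text
clock: 12.62
eef_pos: [0.5502, -0.0036, 0.0005]
tool_rot: [0.996, 0.093, -0.0, -0.012]
ft_force: [-6.2, 0.0, 16.6]
grip_width: 0.06
grasp_force: 7.7
```

Contact is stiff, with no give. I'll retract and check.

>>> move_arm(moves=[[[0, 0, 0.03, 0, 70], [0, 0, 0.08, 5, 70], [-0.05, 0, 0.14, 10, 70], [-0.09, 0, 0.19, 15, 70], [-0.12, 0, 0.2, 20, 70]]])

```text
clock: 13.25
eef_pos: [0.4302, -0.0034, 0.2006]
tool_rot: [0.964, 0.266, -0.001, -0.011]
ft_force: [-0.0, 0.6, -0.1]
grip_width: 0.0598
grasp_force: 0.0
```

>>> move_arm(moves=[[[0, 0, 0, 0, 70], [0, 0, 0, 0, 70]]])

```text
clock: 13.5
eef_pos: [0.4302, -0.0034, 0.1977]
tool_rot: [0.964, 0.264, -0.003, -0.012]
ft_force: [-0.2, -0.0, 0.2]
grip_width: 0.0594
grasp_force: 0.0
```

```bash
python3 - <<'E'
from h import *
o=monitor.get_obs();c=wristcam();print(o['eef_pos'])
q,f=fit(c,[.551,-.012,0],[.551,-.012,0.0],.0025,(120,0,500,230),0); print(f);report(q)
s=vision.camera('scene'); m=cv2.resize(s['color'][150:250,220:340],(600,500),interpolation=cv2.INTER_CUBIC)
# overlay home-pose rims (upper bead outer edge) on scene
L=q[0]
nrm=ARC-[0,-.076]; nrm/=np.linalg.norm(nrm,axis=1)[:,None]
def outline(r):
    a=np.linspace(np.arctan2(nrm[-1,1],nrm[-1,0]),np.arctan2(nrm[-1,1],nrm[-1,0])-np.pi,15); e=ARC[-1]+r*np.c_[np.cos(a),np.sin(a)]
    l=e[::-1]*[-1,1]
    return np.vstack([ARC+r*nrm,e,(ARC-r*nrm)[::-1],l])
for r,z,col in((.037,.0445,(255,0,0)),(.046,.036,(0,160,0))):
    o_=w(L,outline(r)); u=((proj(s,np.c_[o_,np.full(len(o_),z)])-[220,150]+.5)*5).round().astype(np.int32)
    cv2.polylines(m,[u],True,col,1)
a=m
b=c['color'][:230,120:500].copy()
for r,z,col in((.037,.0445,(255,0,0)),(.046,.036,(0,160,0))):
    o_=w(L,outline(r)); u=(proj(c,np.c_[o_,np.full(len(o_),z)])-[120,0]).round().astype(np.int32); cv2.polylines(b,[u],True,col,1)
a=cv2.resize(a,(400,333)); b=cv2.resize(b,(400,242))
k=np.zeros((333,800,3),np.uint8); k[:,:400]=a; k[:242,400:]=b
cv2.imwrite('pics/f.png',k[...,::-1])
E
```

```text
[ 0.43024383 -0.00342536  0.19769653]
206.59375
L [ 0.5502 -0.0125] deg 1.4 A [ 0.6116 -0.028 ] B [ 0.4897 -0.031 ]
U [ 0.5543 -0.0086] deg 5.6 A [ 0.6167 -0.0196] B [ 0.4953 -0.0315]
dth 4.2
```

View pics/f.png

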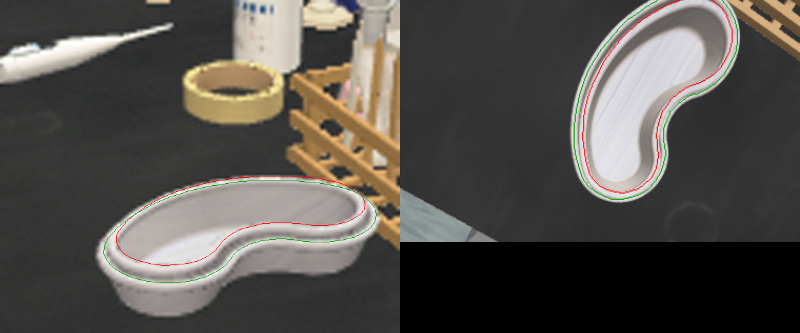

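The overlay shows the upper rim level and evenly nested inside the lower rim. The lower dish has moved about 30 mm, and the tape roll and petri dish look untouched, so I'm handing in.

```bash
python3 -c "
from workcell import job
print(job.job_done())"
```

```text
the job is handed in; nothing more can be done
None
```

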